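Sort the core pins, then hold one in the mould guide

ROBOT

A 6-joint arm with a two-finger parallel gripper is mounted at the origin on the work surface. World frame = base frame: x ahead of the robot, y to its left, z up, the work surface at z = 0. Lengths are in m, angles in rad, forces in N, time in s.
With the tool pointing down it reaches from about 0.35 to 0.925 m from the base axis. Payload 6.4 kg.
Tool frame: the origin (TCP) lies between the finger pads; the fingertips stand 17 mm ahead of it and the grasp point (between the pads) lies 2 mm behind it; z points along the fingers, y is the direction in which the jaws open and shut (so a half turn about z gives the same grasp; the last joint's range is limited). The gripper opens to 85 mm and grips with 20 to 120 N. Pads are 22 mm wide; open, the fingers measure 114 mm over their backs; the gripper's body (76 mm by 85 mm) begins 54 mm behind the grasp point. The pads swing forward as they close: fully open they stand 13 mm farther back than shut.
Start: joints at [-1.444, 0.245, 1.558, -0, 1.339, -0.174], TCP at [0.193, -0.621, 0.248] pointing down, gripper open.
Joint ranges: [-3.13, 3.13], [-1.02, 2.26], [0.13, 2.54], [-0.95, 4.09], [0.21, 2.88], [-2.74, 2.74]. Speed limits (rad/s): [2.57, 2.57, 3.14, 3.14, 3.14, 3.14].

INTERFACE

Orientations are given as a unit quaternion [w, x, y, z].
In Python, from workcell import r gives the robot as it stands.
- The arm moves only by the shell command python3 -m creep 'ROWS' [FORCE]. ROWS is JSON, a list of rows, each a list of 3 entries, a list of its own where there are three numbers: the shift along the world's x, y, z normalised to -1 to 1, where 1 is 3 cm, then the turn, a rotation vector about the world's x, y, z normalised to -1 to 1, where 1 is 0.1 rad, then the finger opening in mm, from 0 to 85.4. A call has exactly 10 rows; each row shifts and turns the commanded pose from where the row before left it; what a row does not reach is not made up. A row lasts 1/8 s, in which the tool goes at most 62.5 mm and 10.7 degrees, less where a joint would pass 70% of its speed; a pose out of reach is approached as far as the arm can. A call with a number of a shift or a turn outside -1 to 1 is refused whole. A call with a gripper value outside its range is refused whole. The fingers move at their own pace and stop on an object; FORCE is the grip in N (left out, the last holds). Time passes only in rows, so rows that do not move let the fingers close, or fill a call up. It gives the time, the measured TCP pose, the force and the opening at its end, in the units of the state.
- r.get_state(): the state, without advancing time (a new reading comes with each control period).
- r.capture(name): name is "scene" or "top" or "wrist"; returns the picture (400x640x3 uint8, red, green, blue); there is no depth.
- r.calibration(name): a dict with "fx", "fy", "cx", "cy" (pixels), "R" (3x3) and "t" (3): a world point X has camera coordinates R X + t; the wrist camera has in their place "T_tool_cam" (4x4, takes a point from camera to tool coordinates, whose origin is the TCP and whose axes are the flange's). Camera axes: x right, y down, z forward; pixel columns grow to the right and rows downward; lengths in m; the calibration is good to about 2 mm. A picture is of the moment at which its call begins: read the wrist's pose just before it. calibration takes no time and is no camera call.
- r.hand_in(): hands the job in, once; it reports no verdict.
Trained networks look in the newest picture that a camera, given by its name, has taken for a name from the list of things; names that differ only in an ending like _2 or _b are one class to them, and where a whole thing is asked for, a point or a joint stands for the part that bears it (a point fixed in the world has none). Each returns a list of dicts, best first, with "conf" (0 to 1); they miss things now and then, are a little off and sometimes report something else, mostly with a low value. They report only what shows in the picture. A call takes as long as a camera call.
- r.look_for(camera, query): "xyz" ([x, y, z] in m, in world coordinates, good to about 4 mm: the middle of the surface that is visible of it).
- r.cut_out(camera, query): "mask" (400x640 bool, what is visible of it).
- r.place_of(camera, query): "xyz" ([x, y, z] in m, in world coordinates, good to about 4 mm: a listed point, or the origin of a listed thing).
The state is a dict: "time_s": time; "joint_positions": joint angles; "joint_velocities": joint speeds; "joint_torque": joint torques, N m; "eef_pos": TCP position; "tool_rot": TCP orientation; "wrist_force": force on the tool from outside, world axes, zero at the start; "torque": the same for the moment, N m; "grip_width": opening from 0.0 (shut) to 1.0 (fully open).
Only numpy, scipy, OpenCV 4.12 (cv2) and the standard library are available. Lean on these libraries where they do the work, as an engineer would, in place of code of your own. Each camera call takes 0.05 s, during which the arm holds its last target. There are 200 camera calls.

TASK

The steel core pins belong in two rows, long pins in one block and short pins in the other, but one short pin has strayed into the long row: stand it fully down in the free hole of the short row and let go of it. Then take either long pin by its head, lower it through the guide hole in the bridge over the silicone mould without touching the bridge or the mould, and finish while still holding it upright and still, centred in the hole, with its dark ring mark level with the top face of the bridge. Leave the other pins and everything else on the bench where they are.

Things in the scene. Friction and masses are not known exactly. Their poses are not given: they have to be found in the camera images.
- long_a_center (a point): Long core pin a: round steel pin 12 mm in diameter, 140 mm long overall, standing upright; its top 28 mm is a plain aluminium grip head 18 mm in diameter (head centre 126 mm above the tip); a thin dark ring mark runs round it 62 mm above the tip. Weight 70 to 180 g. It starts in the long row, in any of its three holes. This point is the pin's centre, half-way up (70 mm above the tip); z points up along the pin.
- long_a_tip (a point): Lower tip of long core pin a, on its axis (the foot has a 1.5 mm chamfer).
- long_a_ring (a point): Ring mark of long core pin a: point on the pin's axis at the mark, 62 mm above the tip.
- long_b_center (a point): Long core pin b: round steel pin 12 mm in diameter, 140 mm long overall, standing upright; its top 28 mm is a plain aluminium grip head 18 mm in diameter (head centre 126 mm above the tip); a thin dark ring mark runs round it 62 mm above the tip. Weight 70 to 180 g. It starts in the long row, in any of its three holes. This point is the pin's centre, half-way up (70 mm above the tip); z points up along the pin.
- long_b_tip (a point): Lower tip of long core pin b, on its axis (the foot has a 1.5 mm chamfer).
- long_b_ring (a point): Ring mark of long core pin b: point on the pin's axis at the mark, 62 mm above the tip.
- stray_center (a point): The stray short core pin: round steel pin 12 mm in diameter, 110 mm long overall, standing upright; its top 28 mm is a plain aluminium grip head 18 mm in diameter (head centre 96 mm above the tip); a thin dark ring mark runs round it 48 mm above the tip. Weight 70 to 180 g. It starts in the long row, in any of its three holes. This point is the pin's centre, half-way up (55 mm above the tip); z points up along the pin.
- stray_tip (a point): Lower tip of the stray short pin, on its axis (1.5 mm chamfer).
- short_a_center (a point): Short core pin a, already in the short row (to be left alone), like the stray one: round steel pin 12 mm in diameter, 110 mm long overall, standing upright; its top 28 mm is a plain aluminium grip head 18 mm in diameter (head centre 96 mm above the tip); a thin dark ring mark runs round it 48 mm above the tip. Weight 70 to 180 g. This point is the pin's centre, half-way up (55 mm above the tip); z points up along the pin.
- short_b_center (a point): Short core pin b, already in the short row (to be left alone), like the stray one: round steel pin 12 mm in diameter, 110 mm long overall, standing upright; its top 28 mm is a plain aluminium grip head 18 mm in diameter (head centre 96 mm above the tip); a thin dark ring mark runs round it 48 mm above the tip. Weight 70 to 180 g. This point is the pin's centre, half-way up (55 mm above the tip); z points up along the pin.
- long_row: The long row: grey plastic block fixed to the table, 180 x 50 x 35 mm high, with three round blind holes 15 mm in diameter, 60 mm apart along its own x axis, 25 mm deep (floor 10 mm above the table), mouths with a 2 mm chamfer. It starts with two long pins and the stray short one. Origin: centre of its underside.
- short_row_hole2 (a point): The free hole, an end hole, of the short row: a block just like the long row (same size and holes). This point is the centre of the hole's mouth, 35 mm above the table, axes as the block's; the other two holes (60 and 120 mm towards the block's -x) hold short pins a and b.
- bore (a point): Centre of the guide hole at the top face of the guide bridge, 100 mm above the table; axes as the bridge's, z up. The hole, 26 mm in diameter, runs straight down through the 20 mm thick plate; below it lies the mould's open cavity, 70 mm wide or more, its floor 80 mm below this point.
- mould: Round white silicone mould, 124 mm across and 70 mm high, with dark bands, straddled by the guide bridge: an aluminium plate 190 mm (along x) x 56 mm on two feet, top 100 mm above the table. One fixed piece. Origin: on the table, straight below the guide hole.
- tape: Roll of black tape lying flat, 66 mm across, 19 mm high; bystander. Origin at its underside centre.
- dye_a: Small amber dye bottle, 32 mm across, 70 mm tall; bystander. Origin at its underside centre.
- dye_b: Small dark dye bottle, 32 mm across, 65 mm tall; bystander. Origin at its underside centre.
- cup: Red plastic cup, 92 mm across, 115 mm tall; bystander. Origin at its underside centre.
- jar: Jar, 60 mm across, 70 mm tall; bystander. Origin at its underside centre.
- scriber: Purple scriber lying flat, 130 mm long, 10 mm thick; bystander. Origin at its underside, mid-length.
- spatula: Spatula lying flat, 200 mm long; bystander. Origin at its underside, mid-length.

How it is judged:
On the way, in this order (a step that is already met when the one before it is completed fails the run):
1. the stray short pin stands fully down in the free hole of the short row, let go (horizontal distance between stray_tip and short_row_hole2 below 0.004 m and height (world z) of stray_tip below 0.014 m and angle between stray_center's own z axis and vertical below 0.1 rad and contact force between the fingers and stray below 0.2 N), for 0.2 s.
2. with the pins sorted, a long pin's tip has passed down through the guide hole (all of step 1 and ((horizontal distance between long_a_tip and bore below 0.006 m and z of long_a_tip in the frame of bore between -0.12 and -0.03 m) or (horizontal distance between long_b_tip and bore below 0.006 m and z of long_b_tip in the frame of bore between -0.12 and -0.03 m))), for 0.1 s.
At the end, for the whole second after the job is handed in: Stray short pin in the short row's free hole: within 4 mm of centre and floor, upright, released. One long pin held, still: tip and ring within 4 mm of the guide hole's axis, ring within 6 mm of the bridge's top, touching neither bridge nor mould. Other long pin within 10 mm of its start (all of step 1 and ((horizontal distance between each of long_a_tip, long_a_ring and bore below 0.004 m and z of long_a_ring in the frame of bore between -0.006 and 0.006 m and contact force between the fingers and long_a above 1 N and contact force between long_a and mould below 0.1 N and linear speed of long_a below 0.02 m/s and distance of long_b_center from where it was at the start of the episode below 0.01 m) or (horizontal distance between each of long_b_tip, long_b_ring and bore below 0.004 m and z of long_b_ring in the frame of bore between -0.006 and 0.006 m and contact force between the fingers and long_b above 1 N and contact force between long_b and mould below 0.1 N and linear speed of long_b below 0.02 m/s and distance of long_a_center from where it was at the start of the episode below 0.01 m))); the arm keeps its last pose, push and grip.
It fails at once if a long pin touches the bridge, the bore or the mould (contact force between any of long_a, long_b and mould above 0.3 N).
It fails at once if a short pin already in place is taken out or knocked (moved over 15 mm) (distance of any of short_a_center, short_b_center from where it was at the start of the episode above 0.015 m).
It fails at once if a bystander is moved over 30 mm (distance of any of tape, dye_a, dye_b, cup, jar, scriber, spatula from where it was at the start of the episode above 0.03 m).
It also fails if it takes over 67 s, if anything falls off the work surface, if the arm or the gripper's body presses on something with over 40 N, if the wrist force passes 120 N, or if a joint passes its speed limit or range.

## Working session

There is one attempt and no reset: what is moved stays moved. The work goes in short steps, Python scripts to look and compute and a shell command to move; the robot and the scene stay as the last step left them, time stands still between calls to the robot, and variables do not carry over. Pictures are saved under pics/ and viewed, about 8 in all and at most 12, crops included, and the job is handed in when it is done.

```bash
mkdir -p pics; ls
python3 - <<'E'
from workcell import r
import cv2,numpy as np
s=r.get_state();print(s['time_s'],s['eef_pos'],s['tool_rot'],s['grip_width'])
for c in("scene","top"):
    im=r.capture(c);cv2.imwrite(f"pics/{c}0.png",im[:,:,::-1])
    k=r.calibration(c);print(c,k['fx'],k['cx'],k['cy'],np.round(k['R'],3).tolist(),np.round(k['t'],3).tolist())
    for q in("long_a_center","stray_center","short_a_center","short_row_hole2","long_row","bore"):
        try: print(c,q,[(np.round(d['xyz'],3).tolist(),round(d['conf'],2)) for d in r.place_of(c,q)[:6]])
        except Exception as e: print(q,e)
print(r.get_state()['time_s'])
E
```

```text
pics
0.0 [ 0.19249472 -0.6202963   0.24716361] [-9.61665420e-04  9.88711026e-01  1.49831845e-01  1.03038227e-06] 0.9955636273778229
scene 376.10928017566664 321.1534410508669 201.11297513867356 [[-0.876, 0.482, -0.012], [0.341, 0.602, -0.722], [-0.341, -0.637, -0.692]] [0.459, -0.128, 1.164]
scene long_a_center [([0.471, 0.308, 0.075], 0.81)]
scene stray_center [([0.588, 0.283, 0.064], 0.63)]
scene short_a_center [([0.47, 0.302, 0.076], 0.65), ([0.479, -0.318, 0.063], 0.51), ([0.536, 0.01, -0.003], 0.17)]
scene short_row_hole2 [([0.601, -0.295, 0.035], 0.91), ([0.47, 0.306, 0.076], 0.42), ([0.743, -0.135, -0.004], 0.4)]
scene long_row [([0.439, -0.131, -0.002], 0.73), ([0.73, 0.199, 0.006], 0.35), ([0.587, -0.133, 0.004], 0.21)]
scene bore [([0.54, 0.011, 0.096], 0.91)]
top 412.8286581704398 315.2807216268439 197.45200226311871 [[-0.024, -1.0, -0.003], [-0.989, 0.024, -0.143], [0.143, -0.0, -0.99]] [0.043, 0.54, 1.31]
top long_a_center [([0.475, 0.303, 0.08], 0.46), ([0.465, 0.302, 0.009], 0.39)]
top stray_center [([0.584, 0.282, 0.067], 0.36), ([0.439, -0.133, -0.0], 0.25)]
top short_a_center [([0.48, -0.307, 0.066], 0.63)]
top short_row_hole2 [([0.604, -0.295, 0.035], 0.58)]
top long_row [([0.533, 0.29, 0.002], 0.83), ([0.466, 0.307, 0.011], 0.22)]
top bore [([0.538, 0.015, 0.102], 0.92), ([0.439, -0.129, -0.004], 0.58)]
0.7
```

Run:
```python
import cv2,numpy as np
a=cv2.imread('pics/scene0.png');b=cv2.imread('pics/top0.png')
cv2.imwrite('pics/both.png',cv2.resize(np.vstack([a,b]),(480,600)))
```

```text
(no output)
```

View pics/scene0.png

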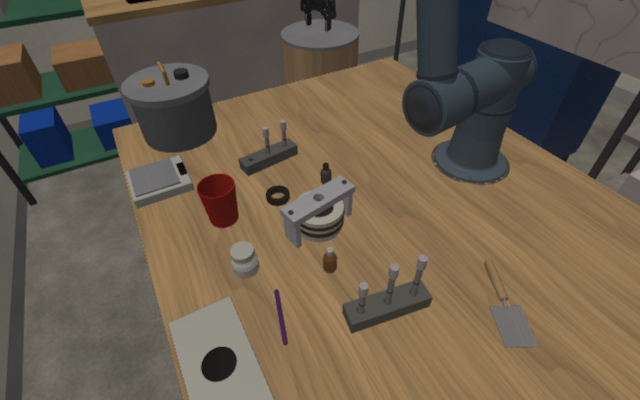

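View pics/top0.png

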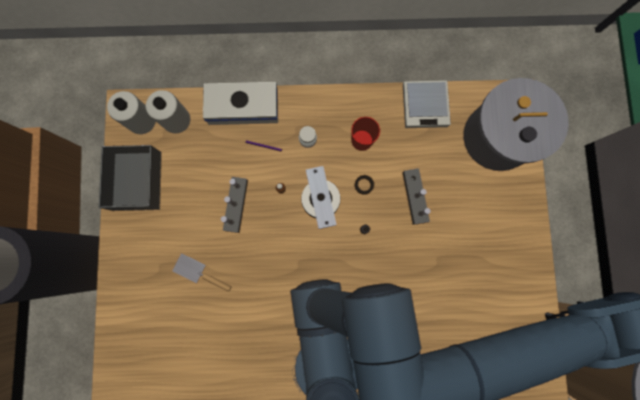

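The scene view shows the stray as the short pin at (363,290), the end of the long row with large x. The long pins are at (391,280) and (420,265). The short row's free hole is at about (250,162), and the bore is at (318,197). In the top view the long row is at (235,205), the short row at (416,196) and the bridge at (320,196).

```bash
python3 -c "
from workcell import r;import numpy as np
k=r.calibration('wrist');print({a:np.round(b,4) for a,b in k.items()})"
python3 -m creep '[[[0.4,1,0],[0,0,-0.17],50],[[0.4,1,0],[0,0,-0.17],50],[[0.4,1,0],[0,0,-0.17],50],[[0.4,1,0],[0,0,-0.17],50],[[0.4,1,0],[0,0,-0.17],50],[[0.4,1,0],[0,0,-0.17],50],[[0.4,1,0],[0,0,-0.17],50],[[0.4,1,0],[0,0,-0.17],50],[[0.4,1,0],[0,0,-0.17],50],[[0.4,1,0],[0,0,-0.17],50]]' 40
python3 -m creep '[[[0.4,1,0],[0,0,-0.17],50],[[0.4,1,0],[0,0,-0.17],50],[[0.4,1,0],[0,0,-0.17],50],[[0.4,1,0],[0,0,-0.17],50],[[0.4,1,0],[0,0,-0.17],50],[[0.4,1,0],[0,0,-0.17],50],[[0.4,1,0],[0,0,-0.17],50],[[0.4,1,0],[0,0,-0.17],50],[[0.4,1,0],[0,0,-0.17],50],[[0.4,1,0],[0,0,-0.17],50]]'
```

```text
{'fx': np.float64(345.1815), 'fy': np.float64(345.1815), 'cx': np.float64(315.9414), 'cy': np.float64(206.5436), 'T_tool_cam': array([[-3.000e-04, -9.521e-01, -3.058e-01,  7.830e-02],
       [ 1.000e+00, -3.000e-04,  1.000e-04, -9.000e-04],
       [-2.000e-04, -3.058e-01,  9.521e-01, -1.264e-01],
       [ 0.000e+00,  0.000e+00,  0.000e+00,  1.000e+00]])}
time_s: 1.95
eef_pos: [0.3129, -0.3199, 0.2485]
tool_rot: [0.0, 0.998, 0.065, 0.0]
wrist_force: [0.8, 0.6, 0.8]
grip_width: 0.587
time_s: 3.2
eef_pos: [0.4329, -0.0198, 0.2486]
tool_rot: [0.0, 1.0, -0.02, 0.0]
wrist_force: [0.2, -1.1, 0.3]
grip_width: 0.586
```

```bash
python3 -m creep '[[[0.4,0.97,0],[0,0,-0.17],50],[[0.4,0.97,0],[0,0,-0.17],50],[[0.4,0.97,0],[0,0,-0.17],50],[[0.4,0.97,0],[0,0,-0.17],50],[[0.4,0.97,0],[0,0,-0.17],50],[[0.4,0.97,0],[0,0,-0.17],50],[[0.4,0.97,0],[0,0,-0.17],50],[[0.4,0.97,0],[0,0,-0.17],50],[[0.4,0.97,0],[0,0,-0.17],50],[[0.4,0.97,0],[0,0,-0.17],50]]'
cat > h.py <<'E'
from workcell import r
import numpy as np,cv2
from scipy.spatial.transform import Rotation as Ro
def pose():
    s=r.get_state();q=s['tool_rot'];T=np.eye(4);T[:3,:3]=Ro.from_quat(np.r_[q[1:],q[0]]).as_matrix();T[:3,3]=s['eef_pos'];return T
def snap(name):
    T=pose();im=r.capture('wrist');cv2.imwrite(f'pics/{name}.png',im[:,:,::-1]);k=r.calibration('wrist')
    C=T@k['T_tool_cam'];np.savez(f'pics/{name}.npz',C=C,T=T);return im,C,T
def ray(u,v,z,C):  # pixel to world at height z
    k=r.calibration('wrist');d=C[:3,:3]@[(u-k['cx'])/k['fx'],(v-k['cy'])/k['fy'],1];return C[:3,3]+d*(z-C[2,3])/d[2]
def proj(P,C):
    k=r.calibration('wrist');p=C[:3,:3].T@(np.asarray(P)-C[:3,3]);return np.array([k['fx']*p[0]/p[2]+k['cx'],k['fy']*p[1]/p[2]+k['cy']])
def po(q,cam='wrist',n=4):
    print(q,[(np.round(d['xyz'],4).tolist(),round(d['conf'],2)) for d in r.place_of(cam,q)[:n]])
E
python3 - <<'E'
from h import *
im,C,T=snap('w1');print(T.round(3).tolist())
for q in('stray_center','long_a_center','long_row'):po(q)
E
```

```text
time_s: 4.45
eef_pos: [0.5529, 0.2712, 0.2483]
tool_rot: [-0.0, 0.995, -0.105, 0.0]
wrist_force: [0.4, -1.3, 0.8]
grip_width: 0.583
[[0.978, -0.208, 0.0, 0.553], [-0.208, -0.978, 0.0, 0.271], [0.0, -0.0, -1.0, 0.248], [0.0, 0.0, 0.0, 1.0]]
stray_center [([0.5848, 0.2844, 0.067], 0.94)]
long_a_center [([0.4726, 0.307, 0.0798], 0.63)]
long_row [([0.5287, 0.291, -0.0031], 0.77)]
```

View pics/w1.png

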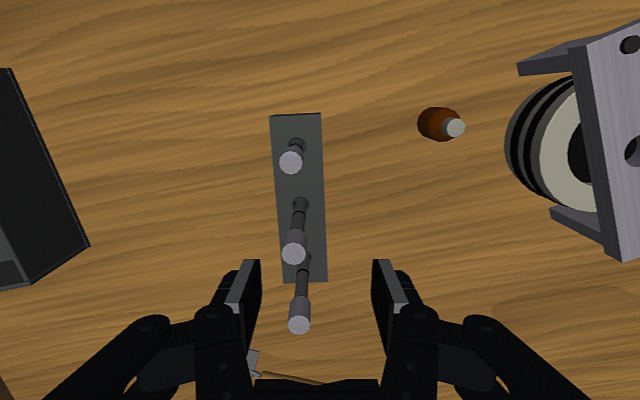

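The wrist view shows the stray head top at (291,162), the long heads at (294,255) and (299,325), and the block top with corners (270,116), (321,113), (327,282) and (283,283).

Run:
```python
from h import *
C=np.load('pics/w1.npz')['C']
for n,u,v,z in(('stray',291,162,.12),('mid',294,255,.15),('near',299,325,.15),('c1',270,116,.035),('c2',321,113,.035),('c3',327,282,.035),('c4',283,283,.035)):print(n,ray(u,v,z,C).round(4))
```

```text
stray [0.5872 0.2836 0.12  ]
mid [0.5264 0.2937 0.15  ]
near [0.468  0.3034 0.15  ]
c1 [0.6204 0.3023 0.035 ]
c2 [0.613  0.2542 0.035 ]
c3 [0.4339 0.2847 0.035 ]
c4 [0.4429 0.3328 0.035 ]
```

```bash
python3 -m creep '[[[0.57,0.21,0],[0,0,0.2],50],[[0.57,0.21,0],[0,0,0.2],50],[[0,0,-0.8],[0,0,0],50],[[0,0,-0.8],[0,0,0],50],[[0,0,-0.8],[0,0,0],50],[[0,0,-0.8],[0,0,0],50],[[0,0,-0.8],[0,0,0],50],[[0,0,-0.7],[0,0,0],50],[[0,0,0],[0,0,0],50],[[0,0,0],[0,0,0],50]]'
python3 -m creep '[[[0,0,0],[0,0,0],10],[[0,0,0],[0,0,0],10],[[0,0,0],[0,0,0],10],[[0,0,0],[0,0,0],10],[[0,0,0],[0,0,0],10],[[0,0,0],[0,0,0],10],[[0,0,0],[0,0,0],10],[[0,0,0],[0,0,0],10],[[0,0,0],[0,0,0],10],[[0,0,0],[0,0,0],10]]' 40
python3 - <<'E'
from h import *
im,C,T=snap('w2');print(T[:3,3])
for q in('stray_center',):po(q)
E
```

```text
time_s: 5.9
eef_pos: [0.5874, 0.2827, 0.1083]
tool_rot: [-0.0, 0.996, -0.085, 0.001]
wrist_force: [0.5, 0.7, 0.0]
grip_width: 0.586
time_s: 7.15
eef_pos: [0.5875, 0.283, 0.1085]
tool_rot: [-0.0, 0.996, -0.084, 0.001]
wrist_force: [-0.1, 0.0, 5.6]
grip_width: 0.194
[0.58753987 0.28300829 0.10846135]
stray_center [([0.5867, 0.2833, 0.0674], 0.83)]
```

View pics/w2.png

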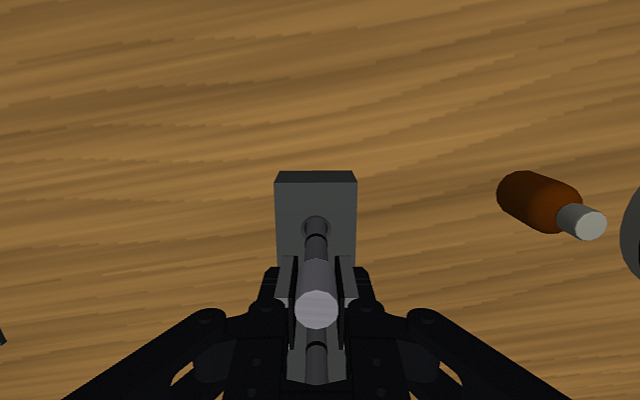

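The stray is gripped, with its head top at (316,310) centred between the pads and its shank standing in the hole at about (316,225). I'll lift it and carry it to the short row.

```bash
python3 - <<'E'
from h import *
d=np.load('pics/w2.npz');P=ray(316,310,.12,d['C']);print(P,d['T'][:3,:3].T@(P-d['T'][:3,3]))
E
python3 -m creep '[[[0,0,0.2],[0,0,0],10],[[0,0,0.4],[0,0,0],10],[[0,0,0.5],[0,0,0],10],[[0,0,0.6],[0,0,0],10],[[0,0,0.6],[0,0,0],10],[[0,0,0.6],[0,0,0],10],[[0,0,0.6],[0,0,0],10],[[0,0,0.6],[0,0,0],10],[[0,0,0.4],[0,0,0],10],[[0,0,0],[0,0,0],10]]'
python3 -m creep '[[[0,-0.5,0],[0,0,0.12],10],[[0,-1,0],[0,0,0.12],10],[[0,-1,0],[0,0,0.12],10],[[0,-1,0],[0,0,0.12],10],[[0,-1,0],[0,0,0.12],10],[[0,-1,0],[0,0,0.12],10],[[0,-1,0],[0,0,0.12],10],[[0,-1,0],[0,0,0.12],10],[[0,-1,0],[0,0,0.12],10],[[0,-1,0],[0,0,0.12],10]]'
python3 -m creep '[[[0,-1,0],[0,0,0.17],10],[[0,-1,0],[0,0,0.17],10],[[0,-1,0],[0,0,0.17],10],[[0,-1,0],[0,0,0.17],10],[[0,-1,0],[0,0,0.17],10],[[0,-1,0],[0,0,0.17],10],[[0,-1,0],[0,0,0.17],10],[[0,-0.7,0],[0,0,0.17],10],[[0,-0.4,0],[0,0,0.17],10],[[0,0,0],[0,0,0],10]]'
python3 - <<'E'
from h import *
im,C,T=snap('w3');print(T.round(4).tolist())
for q in('short_row_hole2','short_a_center','stray_center','stray_tip'):po(q)
E
```

```text
[0.58672015 0.28391847 0.12      ] [-0.00094101 -0.00076887 -0.01153968]
time_s: 8.5
eef_pos: [0.5873, 0.2829, 0.2437]
tool_rot: [-0.0, 0.996, -0.084, 0.001]
wrist_force: [0.9, -0.9, -0.9]
grip_width: 0.189
time_s: 9.75
eef_pos: [0.5858, -0.004, 0.2411]
tool_rot: [-0.0, 1.0, -0.025, -0.001]
wrist_force: [0.6, -0.2, -0.6]
grip_width: 0.193
time_s: 11.0
eef_pos: [0.5862, -0.2458, 0.2416]
tool_rot: [-0.0, 0.999, 0.051, -0.001]
wrist_force: [0.3, -0.6, -1.3]
grip_width: 0.196
[[0.9947, 0.1026, -0.0011, 0.5862], [0.1026, -0.9947, 0.0008, -0.2458], [-0.001, -0.0009, -1.0, 0.2416], [0.0, 0.0, 0.0, 1.0]]
short_row_hole2 [([0.6006, -0.2995, 0.0361], 0.8), ([0.5861, -0.1376, -0.001], 0.53)]
short_a_center [([0.4814, -0.3149, 0.0666], 0.71)]
stray_center [([0.584, -0.247, 0.1991], 0.98)]
stray_tip [([0.5889, -0.2471, 0.1435], 0.97)]
```

View pics/w3.png

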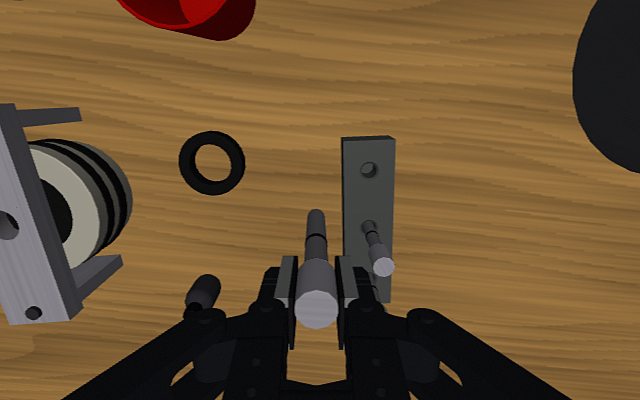

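The free hole's mouth is at (369,170). The held pin has its head top at (316,310) and tip end at about (316,215). One short pin's head is at (382,267).

Run:
```python
from h import *
d=np.load('pics/w3.npz');C=d['C'];T=d['T']
g=cv2.imread('pics/w3.png')
cv2.imwrite('pics/w3c.png',np.hstack([cv2.resize(g[145:195,340:400],None,fx=6,fy=6,interpolation=2),cv2.resize(g[200:250,290:350],None,fx=6,fy=6,interpolation=2)]))
H=ray(369,170,.035,C);print('hole',H)
zt=T[2,3]-.0985
t=ray(316,216,zt,C);h=ray(316,310,zt+.11,C);print('tip',t,'head',h,T[:3,3])
ax=np.array([T[0,3],T[1,3],0])
for x in(0,-.001):print(proj([T[0,3]+x,T[1,3],zt],C),proj([T[0,3]+x,T[1,3],zt+.11],C))
```

```text
hole [ 0.59998649 -0.29561127  0.035     ]
tip [ 0.58508394 -0.2450023   0.14308185] head [ 0.58536506 -0.24502549  0.25308185] [ 0.58618882 -0.24577129  0.24158185]
[317.27374911 214.60383478] [318.14021333 308.34559141]
[317.12380596 215.96517796] [317.87075042 310.55986625]
```

View pics/w3c.png

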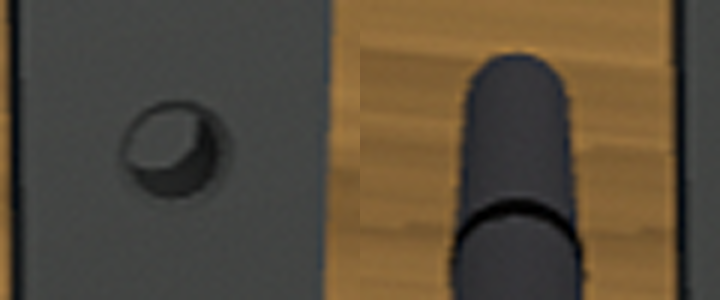

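```bash
python3 -m creep '[[[0.25,-0.8,0],[0,0,0],10],[[0.25,-0.89,0],[0,0,0],10],[[0,0,-0.2],[0,0,0],10],[[0,0,-0.6],[0,0,0],10],[[0,0,-0.6],[0,0,0],10],[[0,0,-0.6],[0,0,0],10],[[0,0,-0.6],[0,0,0],10],[[0,0,-0.4],[0,0,0],10],[[0,0,0],[0,0,0],10],[[0,0,0],[0,0,0],10]]'
python3 - <<'E'
from h import *
im,C,T=snap('w4');print(T.round(4).tolist())
g=im[:,:,::-1]
cv2.imwrite('pics/w4c.png',cv2.resize(g[170:330,260:380],None,fx=4,fy=4,interpolation=2)[:600])
for q in('short_row_hole2','stray_tip'):po(q)
E
```

```text
time_s: 12.5
eef_pos: [0.6022, -0.2963, 0.1531]
tool_rot: [0.0, 0.999, 0.052, 0.001]
wrist_force: [-0.2, 0.5, -0.1]
grip_width: 0.195
[[0.9946, 0.1036, 0.0012, 0.6022], [0.1036, -0.9946, -0.0008, -0.2963], [0.0011, 0.001, -1.0, 0.1531], [0.0, 0.0, 0.0, 1.0]]
short_row_hole2 [([0.6022, -0.2962, 0.037], 0.92)]
stray_tip [([0.6056, -0.2957, 0.0556], 0.8)]
```

View pics/w4c.png

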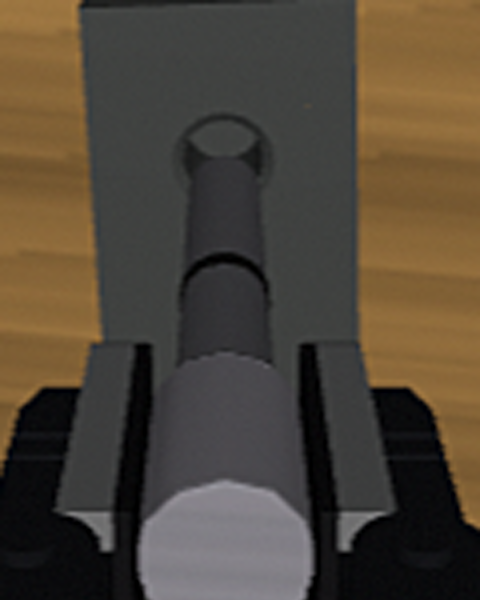

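In the crop the hole is centred at about pixel (316,210) and the pin's far lower edge is at (316.5,209). It is sideways centred.

Run:
```python
from h import *
d=np.load('pics/w4.npz');C=d['C'];T=d['T']
print('hole',ray(315.75,209.75,.035,C))
zt=T[2,3]-.0985
e=ray(316.5,208.8,zt,C);print('tip edge',e,'tip c',e-T[:3,0]*.005,T[:3,3])
# predicted tip circles
for rad,z in((.0045,zt),(.006,zt+.0015)):
  a=np.linspace(0,6.28,60);print(rad,min(proj([T[0,3]-.001+rad*np.cos(t),T[1,3]+rad*np.sin(t),z],C)[1] for t in a))
# chamfer circle r 9.5 extents for the predicted hole
c=ray(315.75,209.75,.035,C)
p=np.array([proj(c+[.0095*np.cos(t),.0095*np.sin(t),0],C) for t in a]);print(p.min(0),p.max(0))
```

```text
hole [ 0.59943311 -0.29571377  0.035     ]
tip edge [ 0.6065993  -0.2954735   0.05458156] tip c [ 0.6016262  -0.29599142  0.05457612] [ 0.60224187 -0.2962774   0.15308156]
0.0045 210.06237859238436
0.006 208.66400611236563
[303.02398653 197.51953175] [328.47633265 221.6929216 ]
```

```bash
python3 -m creep '[[[-0.05,0,0],[0,0,0],10],[[0,0,-0.1],[0,0,0],10],[[0,0,-0.2],[0,0,0],10],[[0,0,-0.2],[0,0,0],10],[[0,0,-0.2],[0,0,0],10],[[0,0,-0.2],[0,0,0],10],[[0,0,-0.2],[0,0,0],10],[[0,0,-0.2],[0,0,0],10],[[0,0,-0.1],[0,0,0],10],[[0,0,0],[0,0,0],10]]'
```

```text
time_s: 13.9
eef_pos: [0.6002, -0.2959, 0.11]
tool_rot: [-0.0, 0.999, 0.052, -0.0]
wrist_force: [-0.3, -1.2, -1.1]
grip_width: 0.198
```

```bash
python3 -m creep '[[[0,0,-0.04],[0,0,0],10],[[0,0,0],[0,0,0],10],[[0,0,0],[0,0,0],50],[[0,0,0],[0,0,0],50],[[0,0,0],[0,0,0],50],[[0,0,0],[0,0,0],50],[[0,0,0],[0,0,0],50],[[0,0,0],[0,0,0],50],[[0,0,0],[0,0,0],50],[[0,0,0],[0,0,0],50]]'
python3 -m creep '[[[0,0,0.3],[0,0,0],50],[[0,0,0.6],[0,0,0],50],[[0,0,0.6],[0,0,0],50],[[0,0,0.6],[0,0,0],50],[[0,0,0.6],[0,0,0],50],[[0,0,0.6],[0,0,0],50],[[0,0,0.6],[0,0,0],50],[[0,0,0.6],[0,0,0],50],[[0,0,0],[0,0,0],50],[[0,0,0],[0,0,0],50]]'
python3 - <<'E'
from h import *
im,C,T=snap('w5');print(T.round(4).tolist())
for q in('short_row_hole2','stray_tip','stray_center'):po(q)
E
```

```text
time_s: 15.15
eef_pos: [0.6003, -0.2959, 0.1091]
tool_rot: [-0.0, 0.999, 0.052, -0.0]
wrist_force: [-1.0, 0.3, 0.3]
grip_width: 0.584
time_s: 16.4
eef_pos: [0.6, -0.2957, 0.2434]
tool_rot: [-0.0, 0.999, 0.052, -0.0]
wrist_force: [-0.2, 0.0, -0.4]
grip_width: 0.579
[[0.9946, 0.1036, -0.001, 0.6], [0.1036, -0.9946, 0.0007, -0.2957], [-0.0009, -0.0008, -1.0, 0.2434], [0.0, 0.0, 0.0, 1.0]]
short_row_hole2 [([0.6025, -0.2962, 0.0385], 0.96), ([0.5842, -0.1381, -0.0014], 0.29)]
stray_tip [([0.6013, -0.2973, 0.0078], 0.68)]
stray_center [([0.5979, -0.2961, 0.069], 0.93), ([0.478, -0.3107, 0.0668], 0.56)]
```

View pics/w5.png

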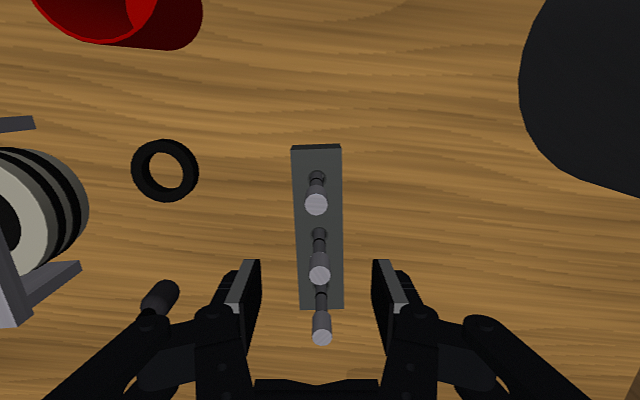

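The stray stands upright in the third hole (head at (316,204)), at the same height as its neighbours and released. Next I'll fetch the middle long pin.

```bash
python3 -m creep '[[[-0.12,0.65,0],[0,0,-0.13],50],[[-0.12,1,0],[0,0,-0.13],50],[[-0.12,1,0],[0,0,-0.13],50],[[-0.12,1,0],[0,0,-0.13],50],[[-0.12,1,0],[0,0,-0.13],50],[[-0.12,1,0],[0,0,-0.13],50],[[-0.12,1,0],[0,0,-0.13],50],[[-0.12,1,0],[0,0,-0.13],50],[[-0.12,1,0],[0,0,-0.13],50],[[-0.12,1,0],[0,0,-0.13],50]]'
python3 -m creep '[[[-0.12,1,0],[0,0,-0.14],50],[[-0.12,1,0],[0,0,-0.14],50],[[-0.12,1,0],[0,0,-0.14],50],[[-0.12,1,0],[0,0,-0.14],50],[[-0.12,1,0],[0,0,-0.14],50],[[-0.12,1,0],[0,0,-0.14],50],[[-0.12,1,0],[0,0,-0.14],50],[[-0.12,1,0],[0,0,-0.14],50],[[-0.12,1,0],[0,0,-0.14],50],[[-0.12,1,0],[0,0,-0.14],50]]'
python3 - <<'E'
from h import *
im,C,T=snap('w6');print(T.round(4).tolist())
for q in('long_a_center','long_a_tip'):po(q)
for z,p in((.15,(.5264,.2937)),(.15,(.468,.3034))):print(proj([*p,z],C))
cv2.imwrite('pics/w6c.png',im[180:400,150:480,::-1])
E
```

```text
time_s: 17.85
eef_pos: [0.5633, -0.0044, 0.2439]
tool_rot: [-0.0, 1.0, -0.013, -0.0]
wrist_force: [0.0, -0.2, 1.1]
grip_width: 0.584
time_s: 19.1
eef_pos: [0.5269, 0.2952, 0.2439]
tool_rot: [-0.0, 0.997, -0.083, -0.0]
wrist_force: [-0.1, -0.9, -0.7]
grip_width: 0.587
[[0.9862, -0.1656, -0.0005, 0.5269], [-0.1656, -0.9862, 0.0001, 0.2952], [-0.0005, -0.0, -1.0, 0.2439], [0.0, 0.0, 0.0, 1.0]]
long_a_center [([0.4706, 0.3052, 0.0792], 0.7)]
long_a_tip [([0.47, 0.3047, 0.0112], 0.56)]
[319.32677372 216.90849369]
[319.24646711 293.44109847]
```

View pics/w6c.png

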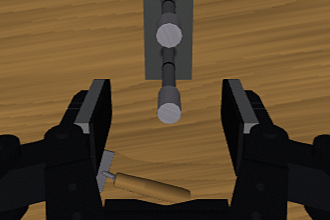

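The heads are at (318,215) and (319,292), as predicted. I'll descend and grip the middle pin.

```bash
python3 -m creep '[[[-0.02,-0.05,-0.2],[0,0,0],50],[[0,0,-0.5],[0,0,0],50],[[0,0,-0.6],[0,0,0],50],[[0,0,-0.6],[0,0,0],50],[[0,0,-0.6],[0,0,0],50],[[0,0,-0.6],[0,0,0],50],[[0,0,-0.4],[0,0,0],50],[[0,0,0],[0,0,0],50],[[0,0,0],[0,0,0],50],[[0,0,0],[0,0,0],10]]'
python3 -m creep '[[[0,0,0],[0,0,0],10],[[0,0,0],[0,0,0],10],[[0,0,0],[0,0,0],10],[[0,0,0],[0,0,0],10],[[0,0,0],[0,0,0],10],[[0,0,0],[0,0,0],10],[[0,0,0],[0,0,0],10],[[0,0,0],[0,0,0],10],[[0,0,0],[0,0,0],10],[[0,0,0],[0,0,0],10]]' 60
```

```text
time_s: 20.5
eef_pos: [0.5283, 0.2923, 0.1401]
tool_rot: [-0.0, 0.997, -0.083, 0.001]
wrist_force: [-0.7, 0.8, 0.5]
grip_width: 0.386
time_s: 21.75
eef_pos: [0.5283, 0.2923, 0.14]
tool_rot: [-0.0, 0.997, -0.083, 0.001]
wrist_force: [-0.3, -0.5, 4.8]
grip_width: 0.194
```

```bash
python3 -m creep '[[[0,0,0.2],[0,0,0],10],[[0,0,0.4],[0,0,0],10],[[0,0,0.5],[0,0,0],10],[[0,0,0.6],[0,0,0],10],[[0,0,0.6],[0,0,0],10],[[0,0,0.6],[0,0,0],10],[[0,0,0.6],[0,0,0],10],[[0,0,0.4],[0,0,0],10],[[0,0,0.3],[0,0,0],10],[[0,0,0],[0,0,0],10]]'
python3 -m creep '[[[0,-0.4,0],[0,0,0],10],[[0.05,-0.9,0],[0,0,0],10],[[0.05,-1,0],[0,0,0],10],[[0.05,-1,0],[0,0,0],10],[[0.05,-1,0],[0,0,0],10],[[0.05,-1,0],[0,0,0],10],[[0.05,-1,0],[0,0,0],10],[[0.05,-0.8,0],[0,0,0],10],[[0.05,-0.4,0],[0,0,0],10],[[0,0,0],[0,0,0],10]]'
python3 - <<'E'
from h import *
im,C,T=snap('w7');print(T.round(4).tolist())
for q in('bore','long_a_tip','long_a_center','long_a_ring'):po(q)
cv2.imwrite('pics/w7c.png',cv2.resize(im[100:360,240:560,::-1],None,fx=2.3,fy=2.3,interpolation=2))
E
```

```text
time_s: 23.0
eef_pos: [0.5279, 0.2922, 0.2657]
tool_rot: [-0.0, 0.997, -0.083, 0.0]
wrist_force: [1.1, 0.3, -1.9]
grip_width: 0.191
time_s: 24.25
eef_pos: [0.5395, 0.0665, 0.2647]
tool_rot: [-0.0, 0.996, -0.084, -0.0]
wrist_force: [-0.1, 0.7, -1.3]
grip_width: 0.187
[[0.986, -0.1668, -0.0008, 0.5395], [-0.1668, -0.986, 0.0003, 0.0665], [-0.0008, -0.0002, -1.0, 0.2647], [0.0, 0.0, 0.0, 1.0]]
bore [([0.5309, 0.0087, 0.098], 0.72)]
long_a_tip [([0.467, 0.3001, 0.0141], 0.76)]
long_a_center [([0.4722, 0.3076, 0.0782], 0.7)]
long_a_ring [([0.4674, 0.3069, 0.0742], 0.58)]
```

View pics/w7c.png

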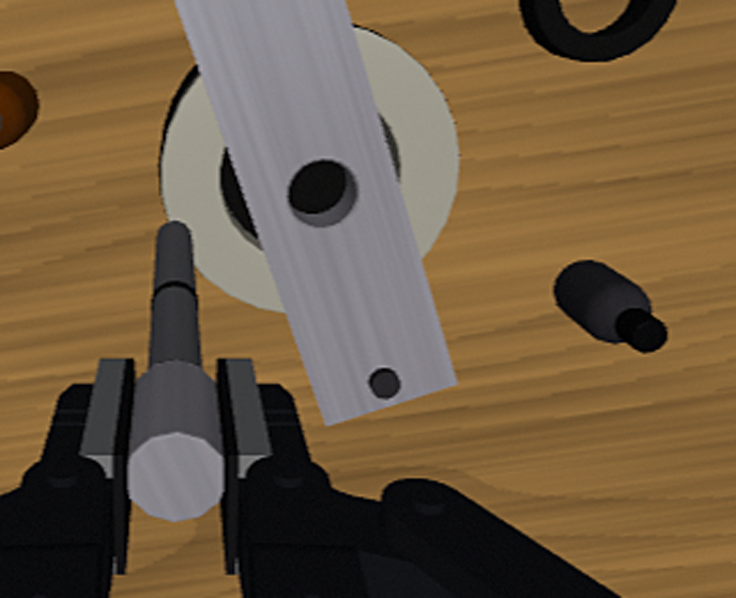

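The bore rim is at about pixel (380,184). The held pin's far tip edge is at (316,196) and its head top is centred at (316.5,307).

Run:
```python
from h import *
d=np.load('pics/w7.npz');C=d['C'];T=d['T'];g=cv2.imread('pics/w7.png',0)
B=ray(380.2,183.7,.1,C);print('bore',B)
a=np.linspace(0,6.28,80);p=np.array([proj(B+[.013*np.cos(t),.013*np.sin(t),0],C) for t in a]);print('rim',p.min(0),p.max(0),'seen',240+288/2.3,240+357/2.3,100+158/2.3,100+227/2.3)
zt=T[2,3]-.130
for off in(0,-.001,-.002):
  c=T[:3,3]+T[:3,0]*off
  q=np.array([proj([c[0]+.0045*np.cos(t),c[1]+.0045*np.sin(t),zt],C) for t in a]);q2=np.array([proj([c[0]+.006*np.cos(t),c[1]+.006*np.sin(t),zt+.0015],C) for t in a])
  print(off,q.min(0),q.max(0),q2.min(0),q2.max(0),'ring',proj([c[0],c[1],zt+.062],C),'head',proj([c[0],c[1],zt+.14],C))
```

```text
bore [0.53541868 0.01146306 0.1       ]
rim [365.19610551 168.92925075] [395.22820504 198.07543502] seen 365.21739130434787 395.21739130434787 168.69565217391306 198.69565217391306
0 [311.1333445  195.45583832] [322.72689424 206.54926352] [309.16598049 194.11389261] [324.70632086 208.97690511] ring [317.22514827 230.88079679] head [317.96617492 305.60741125]
-0.001 [311.13916298 196.70010279] [322.71946438 207.76818564] [309.17408984 195.36857524] [324.69657734 210.19745159] ring [317.22368312 232.41602565] head [317.96222008 307.81774843]
-0.002 [311.14496817 197.94151182] [322.71205149 208.98433906] [309.18218058 196.62035803] [324.68685618 211.41521569] ring [317.22222226 233.94676191] head [317.95828317 310.01806591]
```

```bash
python3 -m creep '[[[0,-0.3,0],[0,0,0],10],[[-0.05,-0.6,0],[0,0,0],10],[[-0.05,-0.6,0],[0,0,0],10],[[0,-0.36,0],[0,0,0],10],[[0,0,0],[0,0,0],10],[[0,0,-0.2],[0,0,0],10],[[0,0,-0.3],[0,0,0],10],[[0,0,-0.2],[0,0,0],10],[[0,0,0],[0,0,0],10],[[0,0,0],[0,0,0],10]]'
python3 - <<'E'
from h import *
im,C,T=snap('w8');print(T.round(4).tolist())
s=r.capture('scene');cv2.imwrite('pics/s8.png',s[:,:,::-1])
a=cv2.resize(im[160:330,260:375,::-1],None,fx=3.5,fy=3.5,interpolation=2);b=cv2.resize(s[110:280,270:370,::-1],None,fx=3.5,fy=3.5,interpolation=2)
cv2.imwrite('pics/w8c.png',np.hstack([a,b]))
po('bore')
po('bore','scene');po('long_a_tip','scene')
E
```

```text
time_s: 25.75
eef_pos: [0.5368, 0.0114, 0.2442]
tool_rot: [0.0, 0.997, -0.083, 0.0]
wrist_force: [-0.1, -0.3, -0.2]
grip_width: 0.184
[[0.9862, -0.1653, 0.0003, 0.5368], [-0.1653, -0.9862, -0.0, 0.0114], [0.0003, -0.0, -1.0, 0.2442], [0.0, 0.0, 0.0, 1.0]]
bore [([0.5344, 0.0113, 0.0991], 0.64)]
bore [([0.5374, 0.0102, 0.0973], 0.75), ([0.4687, 0.304, 0.009], 0.53)]
long_a_tip []
```

View pics/w8c.png

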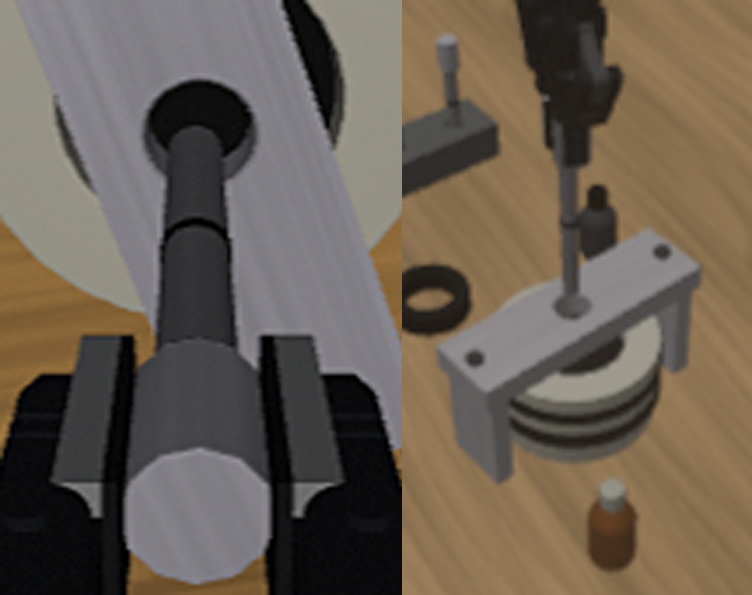

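Left (wrist): the bore rim is centred at about (317.4,198.3) and the tip's far edge is at (315.7,196). Right (scene): the tip hovers over the bore.

Run:
```python
from h import *
d=np.load('pics/w8.npz');C=d['C'];T=d['T'];a=np.linspace(0,6.28,80)
B=ray(317.4,198.3,.1,C);p=np.array([proj(B+[.013*np.cos(t),.013*np.sin(t),0],C) for t in a]);print('bore',B,p.min(0),p.max(0),'seen',260+145/3.5,260+257/3.5,160+80/3.5)
zt=T[2,3]-.130
for off in(0,-.001,-.002):
  c=T[:3,3]+T[:3,0]*off;q2=np.array([proj([c[0]+.006*np.cos(t),c[1]+.006*np.sin(t),zt+.0015],C) for t in a]);print(off,q2.min(0)[1],q2.mean(0),'ring',proj([c[0],c[1],zt+.062],C),'head',proj([c[0],c[1],zt+.14],C))
print('tip seen',ray(315.9,196+7.2,zt,C))
# scene camera, same subtraction
k=r.calibration('scene');s=lambda P:(lambda c:np.array([k['fx']*c[0]/c[2]+k['cx'],k['fy']*c[1]/c[2]+k['cy']]))(k['R']@np.array(P)+k['t'])
print('scene bore(.5355,.0115)',s([.5355,.0115,.1]),'dx',s([.5405,.0115,.1]),'dy',s([.5355,.0165,.1]),'tip',s([.5358,.0116,zt]))
```

```text
bore [0.53492421 0.01121974 0.1       ] [301.49897057 182.81486054] [333.30601402 213.34667941] seen 301.42857142857144 333.42857142857144 182.85714285714286
0 194.28495848988172 [316.89135737 201.65571704] ring [317.20606834 230.99386555] head [317.97023619 305.58590002]
-0.001 195.53959380693306 [316.89059545 202.89345349] ring [317.20463697 232.5294221 ] head [317.96628656 307.79791646]
-0.002 196.79133949792222 [316.88983528 204.12835835] ring [317.20320977 234.06050041] head [317.96235477 309.99993845]
tip seen [0.53534351 0.01239516 0.11421898]
scene bore(.5355,.0115) [318.58020216 196.55400263] dx [316.75110553 197.25605139] dy [319.57708666 197.79282962] tip [318.38851861 192.25426326]
```

```bash
python3 -m creep '[[[-0.025,-0.03,0],[0,0,0],10],[[0,0,-0.1],[0,0,0],10],[[0,0,-0.3],[0,0,0],10],[[0,0,-0.4],[0,0,0],10],[[0,0,-0.4],[0,0,0],10],[[0,0,-0.4],[0,0,0],10],[[0,0,-0.4],[0,0,0],10],[[0,0,-0.35],[0,0,0],10],[[0,0,-0.15],[0,0,0],10],[[0,0,0],[0,0,0],10]]'
python3 - <<'E'
from h import *
im,C,T=snap('w9');print(T.round(4).tolist(),r.get_state()['wrist_force'])
s=r.capture('scene');cv2.imwrite('pics/s9.png',s[:,:,::-1])
a=cv2.resize(im[150:330,260:375,::-1],None,fx=3.3,fy=3.3,interpolation=2);b=cv2.resize(s[145:235,280:360,::-1],None,fx=5,fy=6.6,interpolation=2)
cv2.imwrite('pics/w9c.png',np.hstack([a,b]))
po('long_a_ring','scene');po('bore','scene')
# predicted pixels
z=T[2,3]-.130;a=np.linspace(0,6.28,80);c=T[:3,3]-T[:3,0]*.001
q=np.array([proj([c[0]+.006*np.cos(t),c[1]+.006*np.sin(t),z+.062],C) for t in a]);print('ring',q.min(0),q.max(0))
E
```

```text
time_s: 27.25
eef_pos: [0.5359, 0.0104, 0.1688]
tool_rot: [-0.0, 0.997, -0.083, -0.0]
wrist_force: [-0.0, -0.7, -1.3]
grip_width: 0.19
[[0.9862, -0.1654, -0.0004, 0.5359], [-0.1654, -0.9862, 0.0001, 0.0104], [-0.0004, -0.0, -1.0, 0.1688], [0.0, 0.0, 0.0, 1.0]] [-0.12824238 -0.25778052 -1.26517675]
long_a_ring [([0.3006, 0.3982, 0.0016], 0.72), ([0.4664, 0.303, 0.0713], 0.66)]
bore [([0.5412, 0.0112, 0.0999], 0.59)]
ring [307.30957458 223.18138644] [327.10439208 241.57483606]
```

View pics/w9c.png

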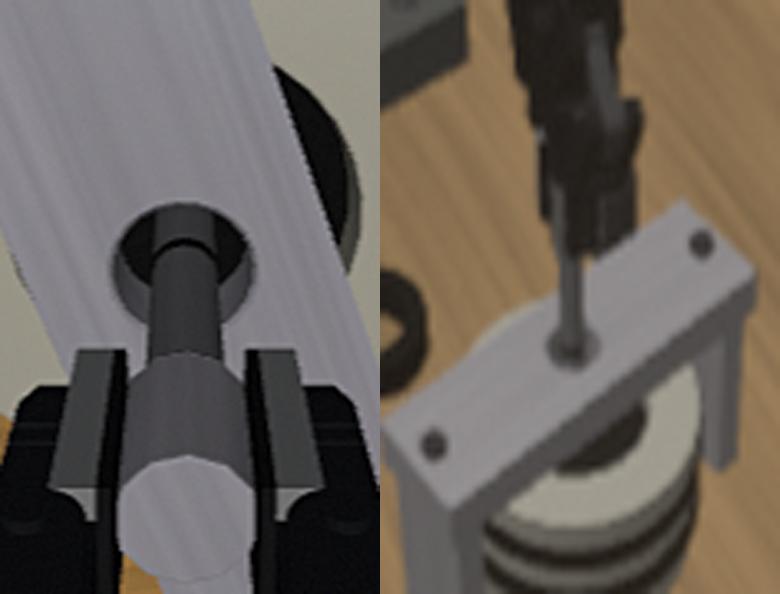

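In the wrist crop the ring mark is centred at (185,272) and the bore at about (183,268), at 5.5 px/mm, so it is under 1 mm off. The scene view also shows the pin centred in the hole. The wrist force is about 1.3 N down, which is just the pin's weight.

Run:
```python
from workcell import r
s=r.get_state();print(s['eef_pos'],s['grip_width'],abs(s['joint_velocities']).max());print(r.hand_in())
```

```text
[0.53632621 0.01030703 0.16969242] 0.18885073983194517 0.0018818957531978166
the job is handed in; nothing more can be done
None
```

I moved the stray short pin into the free hole of the short row and released it. I then lowered the middle long pin through the guide hole and handed the job in while holding it there, about 27 s into the 67 s allowed. No verdict came back.

**Stray pin:** after I let go, the wrist picture showed it upright in the hole, with its head level with the other two short pins. I did not look at it again after that.

**Long pin, last checks:**
- **Centring:** the ring mark was within about 1 mm of the hole's axis in the wrist picture, and the scene picture agreed by eye.
- **Ring height:** worked out from the arm's position, the ring stood about 1 to 2 mm above the bridge's top face; the limit is 6 mm.
- **Contact and stillness:** the wrist force was about 1.3 N downward, roughly the pin's own weight, so nothing suggested contact with the bridge or mould. The joints were practically still.

**Disagreements:**
- **Bore position:** the cameras and detectors put it up to 10 mm apart in x (0.531 to 0.541). I positioned the pin relative to the hole within the same wrist picture instead.
- **Ring detection:** the scene-camera detector did not find the held pin's ring. It returned only the other long pin, still in its place, and a false hit.

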